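# Lower the document camera one hole

## Robot

A 7-joint arm with a two-finger parallel gripper is mounted at the origin on a cart in front of the work surface, level with it; the furniture and walls round the work are solid. World frame = base frame: x ahead of the robot, y to its left, z up, the work surface at z = 0. Lengths are in m, angles in rad, forces in N, time in s.
With the tool pointing down it reaches from about 0.4 to 0.85 m from the base axis. Payload 10.4 kg.
Tool frame: the origin (TCP) lies at the very end of the fingers, on their centre line; the grasp point (between the pads) lies 19 mm behind it (r.pinch_z is the distance from the TCP to the grasp point, in m); z points along the fingers, y is the line along which they close (so a half turn about z gives the same grasp; the last joint's range is limited). The gripper opens to 87 mm and grips with 3 to 60 N. Pads are 19 mm wide; open, the fingers measure 117 mm over their backs; the gripper's body (75 mm by 190 mm) begins 51 mm behind the grasp point.
Start: joints at [-1.232, 0.332, -0.065, 1.46, 0.022, 1.35, -0.088], TCP at [0.221, 0.585, 0.223] pointing down, gripper open.
Joint ranges: [-2.6, 2.6], [-0.5, 2.12], [-1.47, 1.34], [0.16, 2.42], [-1.27, 4.41], [0.06, 2.06], [-2.6, 2.6]. Speed limits (rad/s): [2.22, 2.22, 2.79, 2.79, 3.14, 3.14, 3.14].

## Interface

Orientations are given as a unit quaternion [x, y, z, w].
In Python, from bench import sensors, vision, r gives the robot as it stands.
- The arm moves only by the shell command python3 -m crank 'ROWS' [OPENING] [FORCE]. ROWS is JSON, a list of rows, each a list of 2 entries, a list of its own where there are three numbers: the shift along the tool's x, y, z normalised to -1 to 1, where 1 is 3 cm, then the turn about the tool's z normalised to -1 to 1, where 1 is 8 degrees. A call has 1 to 12 rows; each row shifts and turns the commanded pose from where the row before left it, along the tool's axes as they then stand; what a row does not reach is not made up. A row lasts 1/8 s, in which the tool goes at most 62.5 mm and 10.7 degrees, less where a joint would pass 70% of its speed; a pose out of reach is approached as far as the arm can. A call with a number of a shift or a turn outside -1 to 1 is refused whole. A call with a gripper value outside its range is refused whole. OPENING is the opening, from 0 (shut) to 1 (fully open), set as the call begins (- or left out, the last holds). The fingers move at their own pace and stop on an object; FORCE is the grip in N (left out, the last holds). Time passes only in rows, so rows that do not move let the fingers close. It gives the time, the measured TCP pose, the force, the opening and the grip force at its end, in the units of the state.
- sensors.read_state(): the state, without advancing time (a new reading comes with each control period).
- vision.camera(name): name is "side" or "top"; returns the picture (400x640x3 uint8, red, green, blue); there is no depth.
- vision.camera_model(name): a dict with "vertical_fov" (degrees; the focal length in pixels is half the picture's height over the tangent of half this angle, whatever the lens; pixels are square), "cx", "cy" (the principal point, pixels), "camera_from_world" (4x4, takes a point from world to camera coordinates). Camera axes: x right, y down, z forward; pixel columns grow to the right and rows downward; lengths in m; the calibration is good to about 2 mm. A picture is of the moment at which its call begins. camera_model takes no time and is no camera call.
- r.close_job(): hands the job in; it is judged then, once.
The state is a dict: "time": time; "joint_positions": joint angles; "joint_vel": joint speeds; "joint_torque": joint torques, N m; "ee_pos": TCP position; "eef_rot": TCP orientation; "ft_force": force on the tool from outside, world axes, zero at the start; "torque": the same for the moment, N m; "width": finger opening in m; "grip_force": force on a finger pad.
Only numpy, scipy, OpenCV 4.12 (cv2) and the standard library are available. Lean on these libraries where they do the work, as an engineer would, in place of code of your own. Each camera call takes 0.05 s, during which the arm holds its last target. There are 200 camera calls.

## Task

The document camera hangs too high. Squeeze the red spring button on the sleeve of its stand, slide the sleeve down the post to the next hole, and let the catch click fully home there with the button sprung right out again. Find the hole by feel and never force the sleeve against the catch; leave the mug, the tape measure and the sticky notes where they are.

Things in the scene. Friction and masses are not known exactly. Their poses are not given: they have to be found in the camera images.
- cap_top (a point): Centre of the flat top of the sleeve's grey cap (28 x 38 mm). z up, y towards the red button, x towards the camera. The upright black sleeve is 30 (x) by 40 (y) mm, centred under this point, 140 mm long, and slides on a post fixed in a heavy base. Pressing straight down on the cap drives it down; rubbing resists with 3 to 6 N when the catch is free.
- pinch (a point): Point on the sleeve's axis at the button's height, 25 mm below cap_top; axes as cap_top. Red button on the +y face, plain face 20 mm off at -y; face to face 48 mm with the button out, 42 mm fully in. The sleeve does not give sideways: fingers closing symmetrically press the button fully only about a centre 1 mm from this point towards the button.
- button_face (a point): Centre of the outer face of the red button; moves with it. The button is 16 mm wide, 18 mm high, stands 8 mm out of the sleeve (2 mm when fully pressed) and is pressed along the sleeve's -y.
- camera (a point): Centre of the black camera head (34 mm across, 30 mm high) at the end of a 13 mm arm, 95 mm out from the sleeve's axis and 125 mm below cap_top. It moves with the sleeve.
- button (a joint): How far the red button is pressed, m: 0 = fully out, catch home in a hole; 0.006 = fully in. Spring: 4 N to start, 8.5 N fully in. The catch clears its hole from 0.004 on. Between holes the catch rides on the post and holds the released button at about 0.003; at a hole it springs out to 0 by itself if nothing presses the button.
- sleeve (a joint): How far the sleeve is slid down, m: 0 = top hole, where it starts locked; its bottom stop is at 0.056. The next hole, hidden inside the sleeve, was drilled by hand somewhere from 0.029 to 0.047. The catch drops in within 1 mm of the hole's centre, and the sleeve then stops dead 1 mm below that. Rubbing holds the sleeve where it is left.
- catch: The steel catch, 8 x 7 x 6 mm, hidden inside the sleeve 75 mm below cap_top, opposite the button and carried by it; origin at its centre. It bears on the hole's edge when the locked sleeve is pushed, and bends above 30 N.
- base: Square dark steel base plate of the stand, 110 x 110 x 12 mm, with a 28 mm square black socket to 50 mm height; fixed to the desk. Origin at the centre of its underside.
- mug: White mug with a small leaf pattern, 92 x 127 x 95 mm, origin at the centre of its underside. Leave alone.
- tape_measure: Yellow and black pocket tape measure, 60 x 66 x 31 mm, origin at the centre of its underside. Leave alone.
- sticky_notes: Pads of coloured sticky notes, 75 x 77 x 12 mm, under the camera; origin at the centre of the underside. Leave alone.

How it is judged:
By the outcome, as a careful person would: the job done as asked, in the order asked, and still so for the second after the job is handed in, with the robot touching nothing.
It also fails if it takes over 38 s, if anything falls off the work surface, if the arm or the gripper's body presses on something with over 40 N, if the wrist force passes 120 N, or if a joint passes its speed limit or range.

## Working session

There is one attempt and no reset: what is moved stays moved. The work goes in short steps, Python scripts to look and compute and a shell command to move; the robot and the scene stay as the last step left them, time stands still between calls to the robot, and variables do not carry over. Pictures are saved under pics/ and viewed, at most 10 in all, crops included, and the job is handed in when it is done.

```bash
ls; mkdir -p pics
python3 - <<'E'
from bench import sensors, vision, r
import cv2, numpy as np
for n in("side","top"):
    cv2.imwrite(f"pics/{n}0.png",vision.camera(n)[:,:,::-1]); m=vision.camera_model(n)
    print(n,m["vertical_fov"],m["cx"],m["cy"],np.round(m["camera_from_world"],3).tolist())
s=sensors.read_state();print(s["time"],s["ee_pos"],s["eef_rot"],s["width"],s["ft_force"],r.pinch_z)
E
```

```text
pics
side 47.407831846175405 315.52551182815 194.10660097854284 [[0.923, -0.385, 0.011, -0.497], [-0.217, -0.543, -0.811, 0.258], [0.319, 0.746, -0.584, 1.065], [0.0, 0.0, 0.0, 1.0]]
top 52.19180721599242 321.74406986994177 191.66192961550996 [[-0.025, -1.0, -0.013, 0.033], [-0.986, 0.027, -0.166, 0.55], [0.166, 0.009, -0.986, 1.135], [0.0, 0.0, 0.0, 1.0]]
0.1 [0.22109524 0.58424555 0.22184488] [ 1.79885827e-01  9.83687306e-01 -6.04055716e-04 -8.67235461e-05] 0.08705195728472434 [-0.19502901 -0.95874826 -0.47718372] 0.0187
```

View pics/side0.png

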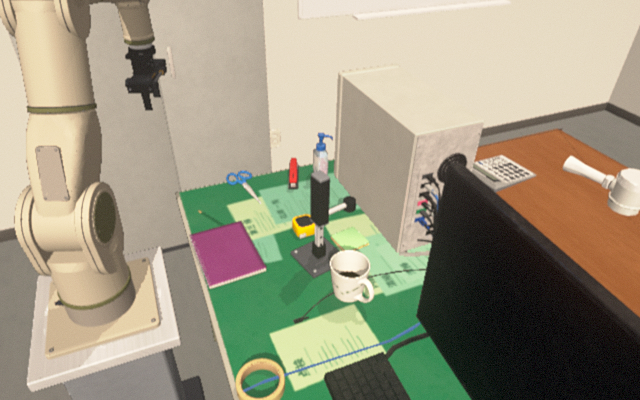

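View pics/top0.png

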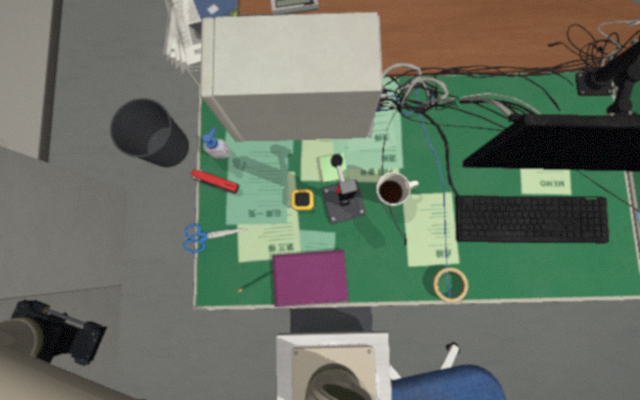

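The side view shows the stand with its base at about (316,258), its sleeve top at about (320,172) and the camera at (349,204). In the top view the cap is at about (347,186), with red visible at about (338,190) and the camera at (336,160). I'll enlarge both.

Run:
```python
import cv2, numpy as np
a=cv2.imread("pics/side0.png")[125:285,270:380]; b=cv2.imread("pics/top0.png")[140:230,285:425]
a=cv2.resize(a,None,fx=3.6,fy=3.6,interpolation=cv2.INTER_CUBIC); b=cv2.resize(b,None,fx=2.85,fy=2.85*1,interpolation=cv2.INTER_CUBIC)
o=np.zeros((576,800,3),np.uint8);o[:a.shape[0],:a.shape[1]]=a;o[:b.shape[0],400:400+b.shape[1]]=b[:, :400]
cv2.imwrite("pics/c0.png",o)
```

```text
(no output)
```

View pics/c0.png

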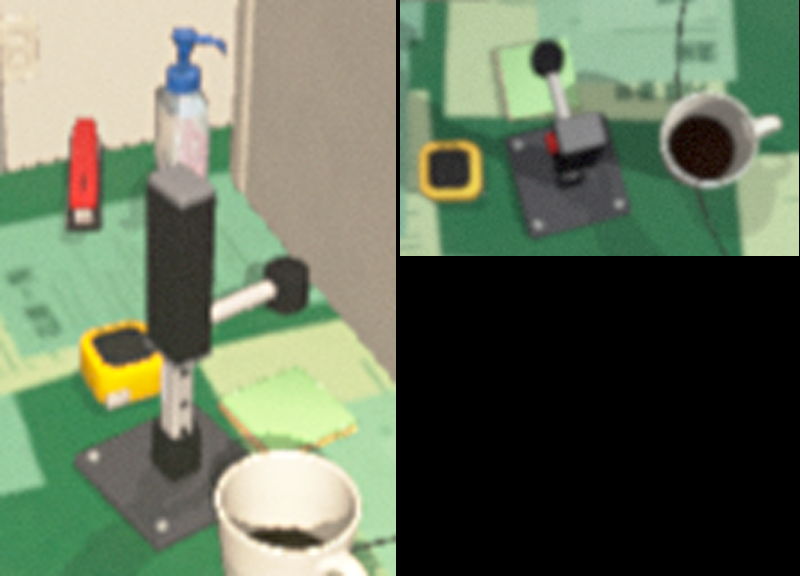

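The crop shows the cap's four corners in both views, the camera head and the base plate corners. The red button is on the left (+y) face. Next I'll fit the pose to these points.

```bash
cat > fit.py <<'E'
from bench import vision
import numpy as np
from scipy.optimize import least_squares
def proj(n,P):
    m=vision.camera_model(n);f=200/np.tan(np.radians(m["vertical_fov"]/2))
    c=(np.c_[P,np.ones(len(P))]@np.array(m["camera_from_world"]).T)[:,:3]
    return np.c_[m["cx"]+f*c[:,0]/c[:,2],m["cy"]+f*c[:,1]/c[:,2]]
cap=[[14,19,0],[14,-19,0],[-14,-19,0],[-14,19,0]]
base=[[55,55],[55,-55],[-55,-55],[-55,55]]
S=lambda p:np.array([270+p[0]/3.6,125+p[1]/3.6])-.3
T=lambda p:np.array([285+(p[0]-400)/2.85,140+p[1]/2.85])-.3
# object-frame pts: rel cap (mm) , image
obs=[("top",[14,19,0],T((555,122))),("top",[14,-19,0],T((601,114))),("top",[-14,-19,0],T((606,145))),("top",[-14,19,0],T((563,153))),
("top",[95,0,-125],T((547,58))),
("side",[-14,19,0],S((150,183))),("side",[14,19,0],S((175,168))),("side",[14,-19,0],S((214,184))),("side",[-14,-19,0],S((187,202))),
("side",[95,0,-125],S((289,285))),]
bobs=[("top",[55,55],T((508,137))),("top",[-55,55],T((533,238))),("top",[-55,-55],T((632,206))),("side",[-55,55],S((75,462))),("side",[-55,-55],S((160,550)))]
def pts(p):
    c,s=np.cos(p[3]),np.sin(p[3]);R=np.array([[c,-s,0],[s,c,0],[0,0,1]])
    a=[(n,R@np.array(q)/1000+p[:3],o) for n,q,o in obs]
    b=[(n,R@np.array([*q,0])/1000+[p[0],p[1],.012],o) for n,q,o in bobs]
    return a+b
def res(p): return np.concatenate([(proj(n,P[None])[0]-o) for n,P,o in pts(p)])
if __name__=="__main__":
    s=least_squares(res,[.6,0,.35,.2],loss="soft_l1")
    print(s.x,np.degrees(s.x[3]));print(res(s.x).reshape(-1,2).round(1).tolist())
E
python3 fit.py
python3 - <<'E'
from scipy.spatial.transform import Rotation as R
from bench import sensors
print(R.from_quat(sensors.read_state()["eef_rot"]).as_matrix().round(3))
E
```

```text
[ 0.52751095 -0.04764867  0.26010327  0.24453071] 14.010577843879815
[[0.1, -0.5], [-0.6, -1.9], [1.0, -1.6], [0.6, -0.1], [0.2, 0.5], [-1.0, -1.5], [1.8, -1.2], [1.0, 1.7], [-1.3, 0.8], [-1.0, 0.7], [-1.2, 0.2], [0.0, 0.3], [1.3, 1.5], [-1.1, -1.2], [0.1, -0.9]]
[[-0.935  0.354 -0.   ]
 [ 0.354  0.935 -0.001]
 [-0.    -0.001 -1.   ]]
```

```bash
python3 -m crank '[[[0,0,-1],-0.87],[[0,0,-1],-0.87],[[0,0,-1],-0.87],[[0,0,-0.2],-0.87],[[0,0,0],-0.86],[[-0.2,-1,0],0],[[-0.2,-1,0],0],[[-0.2,-1,0],0],[[-0.2,-1,0],0],[[-0.2,-1,0],0],[[-0.2,-1,0],0],[[-0.2,-1,0],0]]' 1 20
python3 -m crank '[[[-0.2,-1,0],0],[[-0.2,-1,0],0],[[-0.2,-1,0],0],[[-0.2,-1,0],0],[[-0.2,-1,0],0],[[-0.2,-1,0],0],[[-0.2,-1,0],0],[[-0.2,-1,0],0],[[-0.2,-1,0],0],[[-0.2,-1,0],0],[[-0.2,-1,0],0]]'
```

```text
time: 1.6
ee_pos: [0.313, 0.3898, 0.3182]
eef_rot: [-0.122, 0.993, -0.0, -0.0]
ft_force: [0.6, -0.1, -0.3]
width: 0.087
grip_force: 0.0
time: 2.98
ee_pos: [0.4567, 0.0857, 0.3183]
eef_rot: [-0.122, 0.993, 0.0, -0.0]
ft_force: [0.3, 0.9, 0.3]
width: 0.087
grip_force: 0.0
```

```bash
python3 -m crank '[[[-0.25,-1,0],0],[[-0.25,-1,0],0],[[-0.25,-1,0],0],[[0,0,0],0],[[0,0,0],0]]'
python3 - <<'E'
from bench import vision
import cv2,numpy as np
a=vision.camera("side")[:,:,::-1][90:240,250:400];b=vision.camera("top")[:,:,::-1][110:260,270:420]
cv2.imwrite("pics/n1.png",cv2.resize(np.hstack([a,b]),(800,400),interpolation=cv2.INTER_CUBIC))
E
```

```text
time: 3.6
ee_pos: [0.4999, 0.0055, 0.3183]
eef_rot: [-0.122, 0.993, 0.0, -0.0]
ft_force: [0.1, -0.3, -0.3]
width: 0.0868
grip_force: 0.0
```

View pics/n1.png

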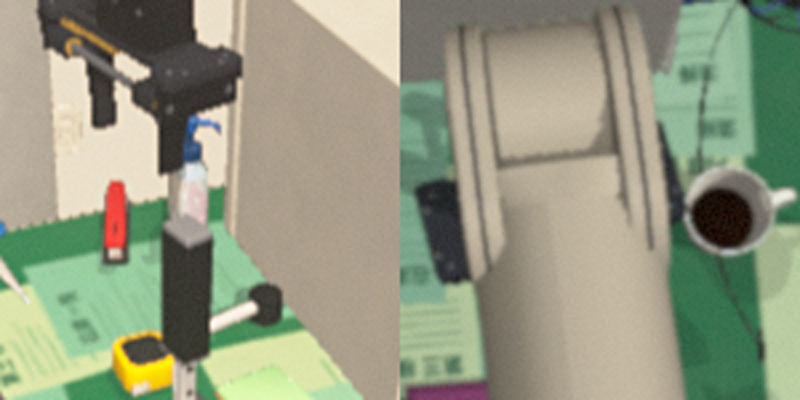

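The side view shows the open gripper above and beside the cap, which is at about (188,232) in the crop. The top view is blocked by the arm. I'll centre over the cap.

```bash
python3 -m crank '[[[-0.24,-0.96,0],0],[[-0.23,-0.95,0],0],[[0,0,0],0],[[0,0,0],0]]'
python3 - <<'E'
from bench import vision,sensors
import cv2,numpy as np
from fit import proj
s=sensors.read_state();e=s["ee_pos"];c,sn=np.cos(.2445),np.sin(.2445)
print(e)
Y=np.array([-sn,c,0]);print(proj("side",np.array([e+Y*.0435,e-Y*.0435,e,[.5275,-.0476,.2601]])))
cv2.imwrite("pics/n2.png",cv2.resize(vision.camera("side")[:,:,::-1][110:260,240:400],(800,750)[:2] if 0 else (640,600),interpolation=cv2.INTER_CUBIC))
E
```

```text
time: 4.2
ee_pos: [0.5275, -0.0462, 0.3184]
eef_rot: [-0.122, 0.992, 0.0, -0.0]
ft_force: [0.1, -0.0, 0.2]
width: 0.0873
grip_force: 0.0
[ 0.52746394 -0.04616499  0.318447  ]
[[308.87624548 145.60918433]
 [332.54141514 161.9106885 ]
 [320.37989146 153.53335033]
 [320.21130528 175.77739281]]
```

View pics/n2.png

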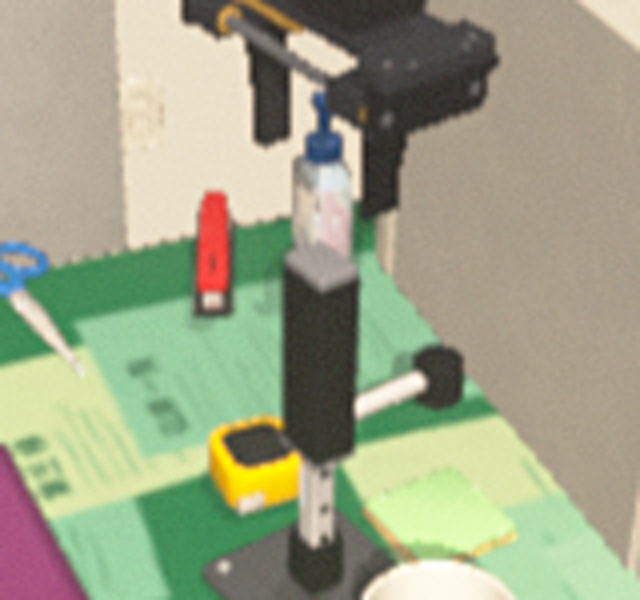

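The fingertips and cap appear where the projection predicts. I'll descend and touch lightly at 3 N, below the button's 4 N spring, to feel the centring.

```bash
python3 -m crank '[[[0,0,0.9],0],[[0,0,0.9],0],[[0,0,0.9],0],[[0,0,0.7],0],[[0,0,0],0]]' 0.75
python3 -m crank '[[[0,0,0],0],[[0,0,0],0],[[0,0,0],0],[[0,0,0],0]]' 0.4 3
```

```text
time: 4.88
ee_pos: [0.5267, -0.0462, 0.2155]
eef_rot: [-0.123, 0.992, 0.0, -0.001]
ft_force: [-0.4, -0.1, 0.9]
width: 0.0651
grip_force: 0.0
time: 5.38
ee_pos: [0.5279, -0.0457, 0.2174]
eef_rot: [-0.123, 0.992, 0.001, 0.0]
ft_force: [-2.1, 5.3, 3.1]
width: 0.0502
grip_force: 3.0
```

```bash
python3 -m crank '[[[0,0,0],0],[[0,0,0],0],[[0,0,0],0],[[0,0,0],0]]' 0.3 15
```

```text
time: 5.88
ee_pos: [0.5277, -0.0452, 0.2172]
eef_rot: [-0.123, 0.992, 0.001, 0.0]
ft_force: [-3.9, 7.9, 2.1]
width: 0.041
grip_force: 15.0
```

```bash
python3 -m crank '[[[0,0.03,0],0],[[0,0,0],0],[[0,0,0.05],0],[[0,0,0.05],0],[[0,0,0],0]]'
```

```text
time: 6.5
ee_pos: [0.5277, -0.0452, 0.214]
eef_rot: [-0.122, 0.992, 0.001, 0.0]
ft_force: [-0.4, 5.7, 0.9]
width: 0.0414
grip_force: 15.0
```

```bash
python3 -m crank '[[[0,0,0.1],0],[[0,0,0.1],0],[[0,0,0.1],0]]'; python3 -m crank '[[[0,0,0],0]]'
python3 - <<'E'
from bench import vision
import cv2
cv2.imwrite("pics/n3.png",cv2.resize(vision.camera("side")[:,:,::-1][110:260,240:400],(640,600),interpolation=cv2.INTER_CUBIC))
E
```

```text
time: 6.88
ee_pos: [0.5277, -0.0452, 0.2051]
eef_rot: [-0.122, 0.992, 0.001, 0.0]
ft_force: [-1.4, 5.4, 3.6]
width: 0.0416
grip_force: 15.0
time: 7.0
ee_pos: [0.5277, -0.0452, 0.2048]
eef_rot: [-0.122, 0.992, 0.001, 0.0]
ft_force: [0.6, 5.3, -1.4]
width: 0.0412
grip_force: 15.0
```

View pics/n3.png

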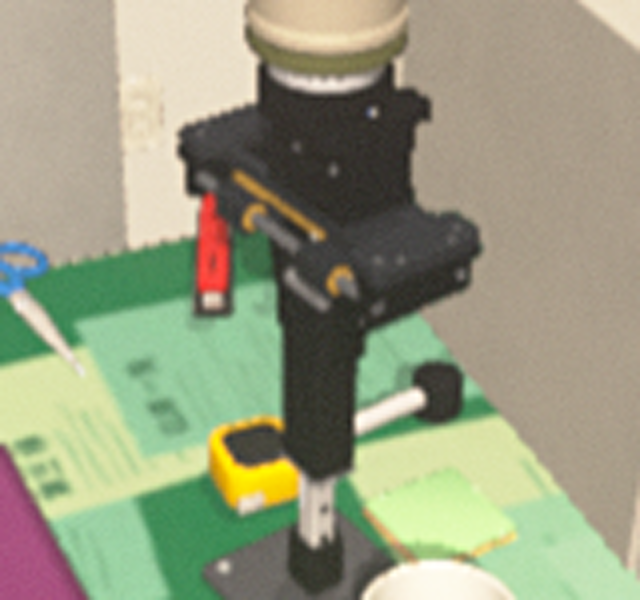

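The sleeve's bottom edge moved from row 455 to about 475 in the crop and the camera dropped with it, so the sleeve has slid roughly 12 mm. I'll slide 9 mm more, still short of the earliest hole position, then release the button and rise above the cap.

```bash
python3 -m crank '[[[0,0,0.1],0],[[0,0,0.1],0],[[0,0,0.1],0],[[0,0,0],0]]'; python3 -m crank '[[[0,0,0],0],[[0,0,0],0],[[0,0,0],0]]' 0.75
python3 -m crank '[[[0,0,-0.7],0],[[0,0,-0.9],0],[[0,0,-0.6],0],[[0,-0.06,0],0]]'
python3 -m crank '[[[0,0,0],0],[[0,0,0],0],[[0,0,0],0],[[0,0,0],0],[[0,0,0],0],[[0,0,0],0]]' 0 20
```

```text
time: 7.55
ee_pos: [0.5277, -0.0452, 0.1958]
eef_rot: [-0.122, 0.992, 0.001, 0.0]
ft_force: [0.7, 5.5, -2.0]
width: 0.0408
grip_force: 15.0
time: 7.92
ee_pos: [0.5277, -0.0471, 0.1959]
eef_rot: [-0.121, 0.993, -0.0, 0.0]
ft_force: [-0.1, -0.6, 0.0]
width: 0.0614
grip_force: 0.0
time: 8.43
ee_pos: [0.5286, -0.0485, 0.2626]
eef_rot: [-0.122, 0.993, 0.0, 0.001]
ft_force: [-0.8, 0.2, -1.5]
width: 0.0656
grip_force: 0.0
time: 9.18
ee_pos: [0.5279, -0.0482, 0.2616]
eef_rot: [-0.122, 0.993, 0.0, 0.0]
ft_force: [-0.3, -0.4, -0.2]
width: 0.0136
grip_force: 0.0
```

```bash
python3 -m crank '[[[0,0,0.35],0],[[0,0,0.25],0],[[0,0,0],0]]'; for i in 1; do python3 -m crank '[[[0,0,0.04],0],[[0,0,0.04],0],[[0,0,0.04],0],[[0,0,0.04],0]]'; done
```

```text
time: 9.55
ee_pos: [0.5274, -0.0483, 0.2426]
eef_rot: [-0.122, 0.993, 0.0, -0.001]
ft_force: [0.5, 0.4, 0.3]
width: 0.0003
grip_force: 0.0
time: 10.05
ee_pos: [0.5281, -0.0483, 0.2395]
eef_rot: [-0.122, 0.993, 0.0, 0.0]
ft_force: [-2.6, 0.5, 7.1]
width: 0.0002
grip_force: 3.3
```

```bash
python3 -m crank '[[[0,0,0.03],0],[[0,0,0.03],0],[[0,0,0.03],0]]'
```

```text
time: 10.42
ee_pos: [0.5281, -0.0483, 0.2368]
eef_rot: [-0.122, 0.993, 0.0, 0.0]
ft_force: [-2.9, 0.3, 6.7]
width: 0.0004
grip_force: 3.2
```

Contact made; the sleeve slides at about 7 N with the button free. I'll keep feeling down.

```bash
python3 -m crank '[[[0,0,0.03],0],[[0,0,0.03],0],[[0,0,0.03],0],[[0,0,0.03],0]]'
```

```text
time: 10.92
ee_pos: [0.5281, -0.0483, 0.2332]
eef_rot: [-0.122, 0.993, 0.0, 0.0]
ft_force: [-2.4, 1.3, 6.8]
width: 0.0006
grip_force: 3.2
```

```bash
python3 -m crank '[[[0,0,0.03],0],[[0,0,0.03],0],[[0,0,0.03],0]]'
```

```text
time: 11.3
ee_pos: [0.5281, -0.0483, 0.2305]
eef_rot: [-0.122, 0.993, 0.0, 0.0]
ft_force: [-2.7, -0.4, 6.5]
width: 0.0004
grip_force: 3.2
```

```bash
python3 -m crank '[[[0,0,0.03],0],[[0,0,0.03],0],[[0,0,0.03],0]]'
```

```text
time: 11.68
ee_pos: [0.5281, -0.0483, 0.2278]
eef_rot: [-0.122, 0.993, 0.0, 0.0]
ft_force: [-2.7, 0.5, 6.2]
width: 0.0003
grip_force: 3.2
```

```bash
python3 -m crank '[[[0,0,0.03],0],[[0,0,0.03],0],[[0,0,0.03],0]]'
```

```text
time: 12.05
ee_pos: [0.5281, -0.0483, 0.2251]
eef_rot: [-0.122, 0.993, 0.0, 0.0]
ft_force: [-2.4, -0.4, 6.9]
width: 0.0003
grip_force: 3.2
```

```bash
python3 -m crank '[[[0,0,0.03],0],[[0,0,0.03],0],[[0,0,0.03],0]]'
```

```text
time: 12.42
ee_pos: [0.5281, -0.0483, 0.2218]
eef_rot: [-0.122, 0.993, 0.0, 0.0]
ft_force: [0.1, 0.5, 1.9]
width: 0.0006
grip_force: 1.3
```

The force dropped, so the catch may have fallen in. I'll test gently for the dead stop.

```bash
python3 -m crank '[[[0,0,0.025],0],[[0,0,0.025],0]]'
```

```text
time: 12.68
ee_pos: [0.5282, -0.0483, 0.2211]
eef_rot: [-0.122, 0.993, 0.0, 0.0]
ft_force: [-4.8, 0.4, 14.5]
width: 0.0001
grip_force: 7.2
```

Dead stop at 14.5 N after 0.7 mm, so the catch is home. I'll back off, clear the view and check.

```bash
python3 -m crank '[[[0,0,-0.3],0],[[0,0,-1],0],[[0,0,-1],0],[[0,0,-1],0],[[0,1,0],0],[[0,1,0],0],[[0,1,0],0],[[0,1,0],0],[[0,1,0],0],[[0,1,0],0],[[0,1,0],0],[[0,0,0],0]]'
python3 - <<'E'
from bench import vision
import cv2,numpy as np
a=vision.camera("side")[:,:,::-1][125:285,270:370];b=vision.camera("top")[:,:,::-1][140:240,285:385]
a=cv2.resize(a,(375,600),interpolation=cv2.INTER_CUBIC);b=cv2.resize(b,(420,420),interpolation=cv2.INTER_CUBIC)
o=np.zeros((600,795,3),np.uint8);o[:,:375]=a;o[:420,375:]=b;cv2.imwrite("pics/n4.png",o)
E
```

```text
time: 14.18
ee_pos: [0.4763, 0.1579, 0.3189]
eef_rot: [-0.124, 0.992, 0.0, -0.0]
ft_force: [1.0, -0.4, 1.6]
width: 0.0004
grip_force: 0.0
```

View pics/n4.png

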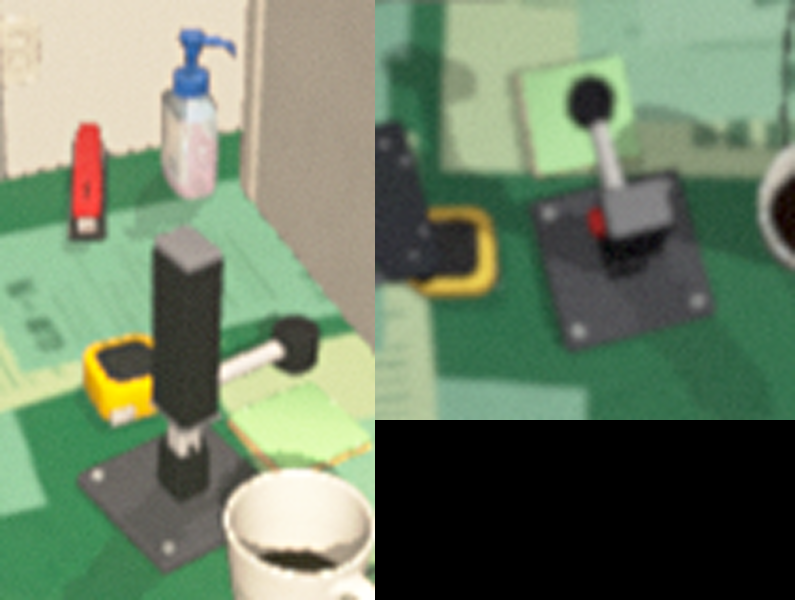

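The sleeve now sits about 38 mm lower with some post still showing, so it is not on the bottom stop. The red button at (597,222) in the crop stands out as far as it did at the start. The tape measure, mug and notes haven't moved.

```bash
python3 -c "
from bench import r
print(r.close_job())"
```

```text
the job is handed in; nothing more can be done
None
```

The sleeve was slid down about 38 mm to the next hole and met a dead stop there at 14.5 N. In the final picture the red button stands out as far as at the start; the mug, tape measure and notes look unmoved, and the job was handed in at about 14 s.

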